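# Build up a square timber crib and throw out the notched slat

## Robot

A 6-joint arm with a two-finger parallel gripper is mounted at the origin on the work surface. World frame = base frame: x ahead of the robot, y to its left, z up, the work surface at z = 0. Lengths are in m, angles in rad, forces in N, time in s.
With the tool pointing down it reaches from about 0.3 to 0.775 m from the base axis. Payload 14.6 kg.
Tool frame: the origin (TCP) lies at the centre of the arm's flange, where the gripper is bolted on; the fingertips stand 199 mm ahead of it and the grasp point (between the pads) lies ctrl.tcp_to_grasp ahead of it (ctrl.tcp_to_grasp is the distance from the TCP to the grasp point, in m); z points along the fingers, y is the line along which they close (so a half turn about z gives the same grasp; the last joint's range is limited). The gripper opens to 94 mm and grips with 3 to 60 N. Pads are 16 mm wide; open, the fingers measure 119 mm over their backs; the gripper's body (75 mm by 177 mm) begins 78 mm behind the grasp point.
Start: joints at [-1.385, 0.3, 1.521, -0, 1.321, -0.067], TCP at [0.138, -0.533, 0.405] pointing down, gripper open.
Joint ranges: [-3.03, 3.03], [-0.79, 2.21], [0.23, 2.52], [-1.04, 4.18], [0, 3.07], [-2.55, 2.55]. Speed limits (rad/s): [2.22, 2.22, 2.57, 3.14, 3.14, 3.14].

## Interface

Orientations are given as [roll, pitch, yaw] about the fixed x, y, z axes, in that order (R = Rz(yaw) Ry(pitch) Rx(roll)).
In Python, from station import ctrl gives the robot as it stands. The module is installed in compiled form; this text tells all that it offers.
- The arm moves only by the shell command python3 -m jog 'ROWS' [OPENING] [FORCE]. ROWS is JSON, a list of rows, each a list of 6 numbers: the shift along the tool's x, y, z in cm, then the turn, a rotation vector about the tool's x, y, z in rad. In form: [[tx, ty, tz, ax, ay, az], ...]. A call has 1 to 8 rows; each row is the pose to reach, as a shift and turn from the pose commanded when the call began, along the tool's axes at that moment; what a row does not reach only later rows make up. A row lasts 1/10 s, in which the tool goes at most 50 mm and 8.59 degrees, less where a joint would pass 70% of its speed; a pose out of reach is approached as far as the arm can. A call with a gripper value outside its range is refused whole. OPENING is the opening in per cent of the stroke, from 0 (shut) to 100 (fully open), set as the call begins (- or left out, the last holds). The fingers move at their own pace and stop on an object; FORCE is the grip in N (left out, the last holds). Time passes only in rows, so rows that repeat a pose let the fingers close. It gives the time, the measured TCP pose, the force, the opening and the grip force at its end, in the units of the state.
- ctrl.get_obs(): the state, without advancing time (a new reading comes with each control period).
- ctrl.camera(name): name is "scene" or "top" or "wrist"; returns a dict with "img" (384x512x3 uint8, blue, green, red), "intrinsics" (3x3 intrinsics, pixels), "k1" (the pictures are not rectified: a ray, as slopes to the right and down, at radius r is drawn at 1 + k1 r^2 times it, then the intrinsics apply), "R" (3x3) and "t" (3): a world point X has camera coordinates R X + t. Camera axes: x right, y down, z forward; pixel columns grow to the right and rows downward; lengths in m; the calibration is good to about 2 mm. A picture is of the moment at which its call begins. There is no depth.
- ctrl.hand_in(): hands the job in; it is judged then, once.
The state is a dict: "time_s": time; "qpos": joint angles; "joint_vel": joint speeds; "tau": joint torques, N m; "ee_pos": TCP position; "eef_rot": TCP orientation; "force": force on the tool from outside, world axes, zero at the start; "moment": the same for the moment, N m; "grip_width": finger opening in m; "grip_force": force on a finger pad.
Only numpy, scipy, OpenCV 4.12 (cv2) and the standard library are available. Lean on these libraries where they do the work, as an engineer would, in place of code of your own. Each camera call takes 0.05 s, during which the arm holds its last target. There are 200 camera calls.

## Task

Finish the timber crib on the steel plate: lay one sound slat across the two runners, opposite the cross slat already fixed there, then the other two sound slats crosswise on top of that pair, so that it becomes a square log-cabin tower with every slat at the outside edge, its outer face and ends flush with the layer below. One loose slat has a notch sawn out of its edge and is no good: put it flat in the grey offcut bin. Leave the steel key bar, the brass bush, the wrench and the yellow bottle where they are.

Things in the scene. Friction and masses are not known exactly. Their poses are not given: they have to be found in the camera images.
- base: fixed: steel plate 170 x 170 x 12 mm; on it two timber runners (160 x 36 x 24 mm) along base x at base y = +-62 mm, tops at 36 mm, and one equal slat fixed across them, along base y at base x = +62 mm, top at 60 mm. Origin: centre of the underside, z up. The missing places: along base y at base x = -62 mm, underside at 36 mm; then along base x at base y = +-62 mm, underside at 60 mm
- bin: fixed grey open offcut bin, 210 (its x) x 130 (its y) x 40 mm high, walls and floor 4 mm; origin at the centre of its underside. It may stand at either of two places, turned a little
- slat_a: sound timber slat, light wood, 160 x 36 x 24 mm, plain rectangular; origin at the centre of its underside, x along its 160 mm length, z up through its 24 mm thickness. It starts lying flat on the bench, with the steel key bar close beside one long edge.
- slat_b: sound timber slat, light wood, 160 x 36 x 24 mm, plain rectangular; origin at the centre of its underside, x along its 160 mm length, z up through its 24 mm thickness. It starts lying flat on the bench.
- slat_c: sound timber slat, light wood, 160 x 36 x 24 mm, plain rectangular; origin at the centre of its underside, x along its 160 mm length, z up through its 24 mm thickness. It starts lying flat on the bench, with the notched slat lying across it.
- reject: notched slat, same wood and outline as the others (160 x 36 x 24 mm) but with a notch 35 mm long and 18 mm deep cut through its +y edge, from x = +25 to +60 mm; origin at the centre of the underside of the full outline, x along its length. It starts lying across another slat (slat_c), its underside 24 mm above the bench
- keybar: loose steel key bar 50 x 14 x 20 mm high (x along its length), origin at the centre of its underside, lying parallel to one sound slat (slat_a) on its +y side with about 7 mm between their faces, anywhere along the slat's middle; to be left alone
- bush: loose brass bush, outer diameter 28 mm, 22 mm high, standing between the slats; origin at the centre of its underside; to be left alone
- wrench: loose steel wrench about 150 mm long, lying flat among the slats; origin at about its middle, x along its length; to be left alone
- oilcan: loose yellow plastic bottle, diameter 60 mm, 170 mm high, standing at the far side; origin at the centre of its underside; to be left alone
There are look-alikes about, which are no part of the job. Leave any orange look-alike of the slat_b alone.

How it is judged:
By the outcome, as a careful person would: the job done as asked, in the order asked, and still so for the second after the job is handed in, with the robot touching nothing.
It also fails if it takes over 72 s, if anything falls off the work surface, if the arm or the gripper's body presses on something with over 40 N, if the wrist force passes 120 N, or if a joint passes its speed limit or range.

## Working session

There is one attempt and no reset: what is moved stays moved. The work goes in short steps, Python scripts to look and compute and a shell command to move; the robot and the scene stay as the last step left them, time stands still between calls to the robot, and variables do not carry over. Pictures are saved under pics/ and viewed, at most 10 in all, crops included, and the job is handed in when it is done.

```bash
mkdir -p pics; cat > h.py <<'E'
import numpy as np, cv2
from station import ctrl
def snap(n,fn=None):
    c=ctrl.camera(n)
    if fn: cv2.imwrite('pics/'+fn,c['img'])
    return c
def rays(c,uv):
    uv=np.atleast_2d(np.array(uv,float)); K=np.array(c['intrinsics']); d=np.c_[(uv[:,0]-K[0,2])/K[0,0],(uv[:,1]-K[1,2])/K[1,1]]
    s=d.copy()
    for _ in range(20): s=d/(1+c['k1']*(s**2).sum(1,keepdims=True))
    R=np.array(c['R']);t=np.array(c['t'])
    return -R.T@t, np.c_[s,np.ones(len(s))]@R
def onplane(c,uv,z):
    o,d=rays(c,uv); return o+d*((z-o[2])/d[:,2])[:,None]
def proj(c,X):
    X=np.atleast_2d(X)@np.array(c['R']).T+np.array(c['t']); s=X[:,:2]/X[:,2:]; s=s*(1+c['k1']*(s**2).sum(1,keepdims=True)); K=np.array(c['intrinsics'])
    return s*[K[0,0],K[1,1]]+[K[0,2],K[1,2]]
E
python3 - <<'E'
from h import *
import pickle
d={n:snap(n,n+'0.png') for n in('top','scene')}
pickle.dump(d,open('c0.pkl','wb'))
for n in d: print(n,d[n]['intrinsics'],d[n]['k1'],rays(d[n],[256,192]))
print(ctrl.get_obs(),ctrl.tcp_to_grasp)
E
```

```text
top [[412.04353499   0.         252.60237819]
 [  0.         412.04353499 194.53331772]
 [  0.           0.           1.        ]] -0.13472547965633705 (array([0.34584789, 0.02415202, 1.15368953]), array([[ 0.17158769, -0.0281889 , -0.98481919]]))
scene [[447.01165083   0.         252.42259597]
 [  0.         447.01165083 183.57952592]
 [  0.           0.           1.        ]] -0.04211065416754232 (array([ 1.31700357, -0.63988812,  0.99529477]), array([[-0.55349864,  0.46796796, -0.68924897]]))
{'time_s': 0.1, 'qpos': array([-1.38462612e+00,  3.00397328e-01,  1.52148353e+00, -1.33962917e-05,
        1.32066916e+00, -6.65841605e-02]), 'joint_vel': array([-0.00038877, -0.0024391 , -0.00224543, -0.00019194, -0.00050049,
        0.00112164]), 'tau': array([ 1.45580070e-03, -5.32646549e+01, -3.53282619e+01,  7.10033672e-02,
        2.34873604e-02, -6.36949471e-05]), 'ee_pos': array([ 0.13754   , -0.53250174,  0.40416796]), 'eef_rot': array([-3.14063655e+00, -5.07505046e-05,  2.52757662e-01]), 'force': array([-0.19300458,  0.64872764,  0.68770921]), 'moment': array([ 0.00460542, -0.01726754,  0.01848035]), 'grip_force': 0.0, 'grip_width': 0.09386845665750398} 0.1804
```

View pics/top0.png

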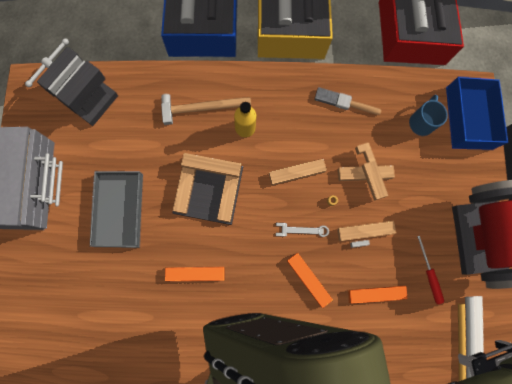

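View pics/scene0.png

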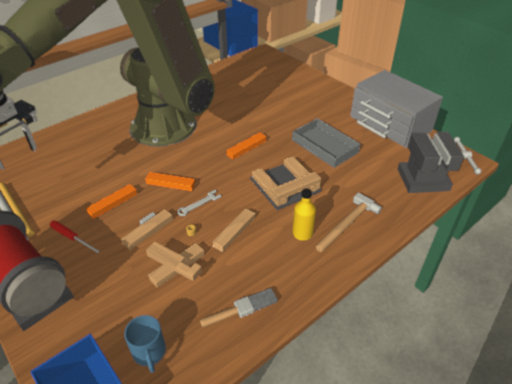

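The top view shows the base at (210,187), with its fixed slat at (212,165) and a gap on the near side. The bin is at (117,210) and the bottle at (245,120). Loose slats: b at (298,172), a at (367,232) with the key bar at (361,244), and a crossed pair at (370,172). The upper piece of the pair appears to be the notched one. The three orange bars at (195,274), (310,280) and (378,295) are look-alikes.

```bash
cat > seg.py <<'E'
from h import *
import pickle
c=pickle.load(open('c0.pkl','rb'))['top'];im=c['img']
hsv=cv2.cvtColor(im,cv2.COLOR_BGR2HSV)
for p in [(298,172),(367,232),(370,180),(212,165),(183,190),(235,190),(300,200),(330,250),(117,210)]: print(p,hsv[p[1],p[0]],end=' ')
m=((hsv[...,0]>8)&(hsv[...,0]<26)&(hsv[...,2]>165)&(hsv[...,1]<170)).astype(np.uint8)*255
m[:145]=0;m[260:]=0;m[:,:165]=0;m[:,410:]=0
n,l,s,ce=cv2.connectedComponentsWithStats(m)
print()
for i in range(1,n):
    if s[i,4]<150: continue
    q=cv2.minAreaRect(np.argwhere(l==i)[:,::-1].astype(np.float32)); print(s[i,4],q)
    w=onplane(c,cv2.boxPoints(q),.024); print(w[:,:2].round(4).tolist(),np.linalg.norm(w[1]-w[0]).round(4),np.linalg.norm(w[2]-w[1]).round(4))
crop=im[140:260,160:410].copy(); g=cv2.cvtColor(m,cv2.COLOR_GRAY2BGR)[140:260,160:410]
cv2.imwrite('pics/seg.png',np.vstack([cv2.resize(crop,(625,300),interpolation=cv2.INTER_CUBIC),cv2.resize(g,(625,300))]))
E
python3 seg.py
```

```text
(298, 172) [ 15 121 220] (367, 232) [ 15 122 219] (370, 180) [ 15 124 206] (212, 165) [ 15 125 190] (183, 190) [ 15 121 212] (235, 190) [ 15 120 212] (300, 200) [ 12 166 154] (330, 250) [ 12 163 144] (117, 210) [ 90   5 111] 
2702 ((265.0, 164.0), (38.0, 180.0), 90.0)
[[0.6755, 0.2234], [0.6841, -0.2929], [0.5723, -0.2887], [0.5653, 0.2185]] 0.5163 0.1119
1162 ((388.77557373046875, 164.31951904296875), (58.22665786743164, 47.16408920288086), 69.775146484375)
[[0.6837, -0.2976], [0.7373, -0.4339], [0.574, -0.4848], [0.5249, -0.3501]] 0.1465 0.171
150 ((346.5, 172.5), (11.0, 13.0), 90.0)
[[0.618, -0.2467], [0.6187, -0.2845], [0.5867, -0.2834], [0.586, -0.2458]] 0.0378 0.0321
519 ((183.1951141357422, 192.25608825683594), (13.479706764221191, 39.25178909301758), 12.094757080078125)
[[0.4891, 0.2224], [0.598, 0.2037], [0.5903, 0.1663], [0.4817, 0.1855]] 0.1105 0.0382
533 ((227.63461303710938, 198.326904296875), (12.74754810333252, 43.93001174926758), 11.309932708740234)
[[0.4669, 0.0984], [0.5884, 0.0771], [0.5817, 0.042], [0.4605, 0.0639]] 0.1233 0.0357
785 ((366.82763671875, 227.43106079101562), (21.09355354309082, 55.557430267333984), 85.2363510131836)
[[0.4688, -0.2379], [0.483, -0.3979], [0.4236, -0.4006], [0.4104, -0.2416]] 0.1607 0.0594
410 ((295.11212158203125, 228.42535400390625), (16.736026763916016, 65.77315521240234), 88.36341857910156)
[[0.4618, -0.0254], [0.4688, -0.2082], [0.4224, -0.2087], [0.4158, -0.0269]] 0.183 0.0464
432 ((221.99728393554688, 231.573974609375), (100.26459503173828, 7.291297435760498), 2.12109637260437)
[[0.4246, 0.222], [0.4446, 0.222], [0.4379, -0.0536], [0.4179, -0.0529]] 0.02 0.2757
```

View pics/seg.png

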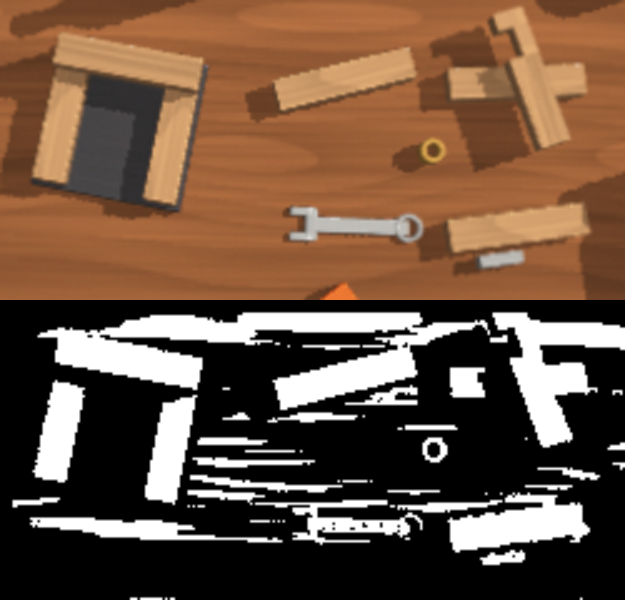

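The crop confirms the upper crossed piece, at (370,172), has the notch near its far end, so that is the reject. The piece under it is slat_c. Next I'll refine the measurements.

```bash
cat > seg2.py <<'E'
from h import *
import pickle
c=pickle.load(open('c0.pkl','rb'))['top'];im=c['img']
hsv=cv2.cvtColor(im,cv2.COLOR_BGR2HSV)
H,S,V=cv2.split(hsv)
wood=((H>8)&(H<22)&(V>172)&(S<142)).astype(np.uint8)*255
grey=((S<60)&(V<150)).astype(np.uint8)*255
def rect(m,roi,z,name):
    k=np.zeros_like(m);x0,y0,x1,y1=roi;k[y0:y1,x0:x1]=m[y0:y1,x0:x1]
    k=cv2.morphologyEx(k,cv2.MORPH_OPEN,np.ones((3,3),np.uint8))
    cs,_=cv2.findContours(k,cv2.RETR_EXTERNAL,cv2.CHAIN_APPROX_NONE);q=max(cs,key=cv2.contourArea).reshape(-1,2)
    w=onplane(c,q,z)[:,:2].astype(np.float32)
    r=cv2.minAreaRect(w*1000); b=cv2.boxPoints(r)/1000
    e=b[1]-b[0],b[2]-b[1]; L=max(e,key=np.linalg.norm); print(name,'c',np.round(np.array(r[0])/1000,4),'size',np.round(r[1],0),'longdir deg',round(np.degrees(np.arctan2(L[1],L[0]))%180,1))
rect(wood,(262,150,335,195),.024,'b')
rect(wood,(335,215,402,245),.024,'a')
rect(wood,(176,150,245,176),.060,'fix')
rect(wood,(170,172,200,217),.036,'run+')
rect(wood,(215,172,245,225),.036,'run-')
rect(wood,(350,140,384,205),.048,'rej?')
rect(wood,(383,160,400,182),.024,'c right part')
rect(wood,(336,160,362,182),.024,'c left part')
rect(((S<70)&(V>120)).astype(np.uint8)*255,(345,236,378,252),.020,'key')
rect(((S<60)).astype(np.uint8)*255,(85,165,150,255),.040,'bin')
E
python3 seg2.py
```

```text
b c [ 0.6049 -0.1255] size [ 35. 159.] longdir deg 105.2
a c [ 0.4387 -0.3191] size [ 36. 155.] longdir deg 98.0
fix c [0.6132 0.117 ] size [161.  35.] longdir deg 79.7
run+ c [0.5372 0.1928] size [ 37. 108.] longdir deg 169.8
run- c [0.521  0.0701] size [ 35. 118.] longdir deg 170.0
rej? c [ 0.6079 -0.3407] size [161.  51.] longdir deg 17.9
c right part c [ 0.609  -0.3873] size [30. 37.] longdir deg 177.2
c left part c [ 0.6023 -0.2636] size [32. 34.] longdir deg 91.1
key c [ 0.4027 -0.2994] size [15. 47.] longdir deg 97.1
bin c [0.4894 0.3771] size [210. 138.] longdir deg 0.3
```

```bash
cat > go.py <<'E'
from h import *
import sys
from scipy.spatial.transform import Rotation as Ro
def go(x,y,zg,yaw):
    o=ctrl.get_obs();R=Ro.from_euler('xyz',o['eef_rot']);yaw=(yaw-o['eef_rot'][2]+np.pi/2)%np.pi-np.pi/2+o['eef_rot'][2]
    T=Ro.from_euler('xyz',[np.pi,0,yaw]); d=R.inv().apply(np.array([x,y,zg+ctrl.tcp_to_grasp])-o['ee_pos'])*100
    print('cm',d.round(2),'rot',(R.inv()*T).as_rotvec().round(3),'t',o['time_s'],'q',o['qpos'].round(2),'gw',round(o['grip_width'],4))
if __name__=='__main__': go(*map(float,sys.argv[1:4]),np.radians(float(sys.argv[4])))
E
python3 go.py .600 -.338 .2 17.9
```

```text
cm [49.64 -7.26  2.39] rot [-0.001 -0.    -0.06 ] t 0.1 q [-1.38  0.3   1.52 -0.    1.32 -0.07] gw 0.0939
```

```bash
R='' ; python3 -m jog '[[25,-3.6,1,0,0,-0.03],[49.6,-7.3,2.4,0,0,-0.06],[49.6,-7.3,2.4,0,0,-0.06],[49.6,-7.3,2.4,0,0,-0.06],[49.6,-7.3,2.4,0,0,-0.06],[49.6,-7.3,2.4,0,0,-0.06],[49.6,-7.3,2.4,0,0,-0.06],[49.6,-7.3,2.4,0,0,-0.06]]' 70 20
python3 go.py .600 -.338 .2 17.9
```

```text
time_s: 0.9
ee_pos: [0.5075, -0.3762, 0.3852]
eef_rot: [-3.141, 0.0, 0.313]
force: [-0.8, -1.3, 0.7]
grip_width: 0.0656
grip_force: 0.0
cm [ 9.98 -0.78  0.48] rot [-0.  0.  0.] t 0.9 q [-0.7   0.5   1.29  0.    1.35  0.56] gw 0.0656
```

```bash
python3 -m jog '[[10,-0.8,0.5,0,0,0],[10,-0.8,0.5,0,0,0],[10,-0.8,0.5,0,0,0],[10,-0.8,0.5,0,0,0],[10,-0.8,0.5,0,0,0],[10,-0.8,0.5,0,0,0]]'
python3 - <<'E'
from h import *
import pickle
c=snap('wrist','w1.png');pickle.dump(c,open('w1.pkl','wb'))
print(rays(c,[256,192]),c['k1'],c['intrinsics'][0][0])
E
python3 go.py .600 -.338 .2 17.9
```

```text
time_s: 1.5
ee_pos: [0.5974, -0.3399, 0.3811]
eef_rot: [3.141, -0.0, 0.311]
force: [-0.7, 0.9, 0.4]
grip_width: 0.0656
grip_force: 0.0
(array([ 0.67302797, -0.31536931,  0.35981963]), array([[-0.25374195, -0.07650773, -0.9642799 ]])) -0.04465215093895197 282.91826590527245
cm [ 0.3  -0.1   0.08] rot [ 0.    -0.    -0.001] t 1.55 q [-0.57  0.63  1.1  -0.    1.41  0.69] gw 0.0657
```

View pics/w1.png

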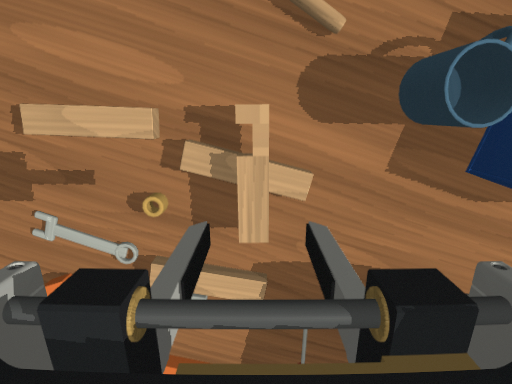

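The wrist view shows the reject at columns 236–269, rows 104–242, with the notch on its left at rows 123–156. Slat_c lies under it from (182,153) to (310,187), slat_b is at (90,121), and the bush is at (154,204).

```bash
cat > wm.py <<'E'
from h import *
def wrect(c,roi,z,name,excl=None,smax=142,vmin=172):
    H,S,V=cv2.split(cv2.cvtColor(c['img'],cv2.COLOR_BGR2HSV))
    m=((H>8)&(H<22)&(V>vmin)&(S<smax)).astype(np.uint8)*255
    k=np.zeros_like(m);x0,y0,x1,y1=roi;k[y0:y1,x0:x1]=m[y0:y1,x0:x1]
    if excl: k[excl[1]:excl[3],excl[0]:excl[2]]=0
    k=cv2.morphologyEx(k,cv2.MORPH_OPEN,np.ones((3,3),np.uint8))
    n,l,s,_=cv2.connectedComponentsWithStats(k)
    for i in range(1,n):
        if s[i,4]<60:k[l==i]=0
    uv=np.argwhere(k)[:,::-1].astype(float)
    # pixel extents: dilate half pixel
    uv=np.vstack([uv+d for d in((-.5,-.5),(.5,.5),(-.5,.5),(.5,-.5))])
    w=onplane(c,uv,z)[:,:2].astype(np.float32)
    r=cv2.minAreaRect(w*1000);b=cv2.boxPoints(r);L=max((b[1]-b[0],b[2]-b[1]),key=np.linalg.norm)
    print(name,np.round(np.array(r[0])/1000,4),np.round(r[1],1),'deg',round(np.degrees(np.arctan2(L[1],L[0]))%180,2));return k
E
python3 - <<'E'
from wm import *
import pickle
c=pickle.load(open('w1.pkl','rb'))
H,S,V=cv2.split(cv2.cvtColor(c['img'],cv2.COLOR_BGR2HSV))
for p in [(255,200),(150,122),(157,122),(90,120),(90,135),(200,155),(300,185)]:print(p,H[p[1],p[0]],S[p[1],p[0]],V[p[1],p[0]],end=';')
for z,e in ((.048,None),):
    wrect(c,(228,95,278,250),.048,'rej')
    wrect(c,(232,200,278,250),.048,'rej tail')
    wrect(c,(170,130,325,210),.024,'c',excl=(230,90,274,250))
    wrect(c,(10,90,170,145),.024,'b')
print(onplane(c,[(236,104),(269,104),(269,242),(239,242),(253,140)],.048).round(4).tolist())
E
```

```text
(255, 200) 16 112 180;(150, 122) 16 109 189;(157, 122) 17 112 157;(90, 120) 16 110 188;(90, 135) 16 113 170;(200, 155) 16 111 188;(300, 185) 16 111 190;rej [ 0.6074 -0.336 ] [160.2  46.6] deg 18.26
rej tail [ 0.5556 -0.3478] [54.2 36.5] deg 17.85
c [ 0.606  -0.3235] [ 35.5 159.5] deg 93.21
b [ 0.6062 -0.1257] [ 35.8 159.7] deg 105.06
[[0.6763, -0.2906, 0.048], [0.6869, -0.3238, 0.048], [0.5363, -0.3741, 0.048], [0.5252, -0.3397, 0.048], [0.6459, -0.3191, 0.048]]
```

```bash
python3 go.py .5986 -.3345 .0466 18
```

```text
cm [ 0.27 -0.48 15.42] rot [ 0.    -0.    -0.003] t 1.55 q [-0.57  0.63  1.1  -0.    1.41  0.69] gw 0.0657
```

```bash
python3 -m jog '[[0.2,-0.4,5,0,0,0],[0.2,-0.4,10,0,0,0],[0.2,-0.4,13,0,0,0],[0.2,-0.4,13,0,0,0],[0.2,-0.4,13,0,0,0]]'
python3 go.py .5986 -.3345 .0466 18
```

```text
time_s: 2.05
ee_pos: [0.599, -0.3351, 0.2522]
eef_rot: [3.141, -0.001, 0.312]
force: [0.9, -0.2, 0.7]
grip_width: 0.0659
grip_force: 0.0
cm [-0.02 -0.08  2.52] rot [ 0.001 -0.001 -0.002] t 2.05 q [-0.56  0.75  1.22 -0.    1.18  0.7 ] gw 0.0659
```

```bash
python3 -m jog '[[0,0,2.4,0,0,0],[0,0,2.4,0,0,0],[0,0,2.4,0,0,0]]' && python3 -m jog '[[0,0,0,0,0,0],[0,0,0,0,0,0],[0,0,0,0,0,0],[0,0,0,0,0,0],[0,0,0,0,0,0]]' 0 25 
python3 go.py .5986 -.3345 .0466 18
```

```text
time_s: 2.35
ee_pos: [0.5993, -0.3349, 0.2288]
eef_rot: [3.14, -0.001, 0.313]
force: [0.5, -0.4, 1.2]
grip_width: 0.0661
grip_force: 0.0
time_s: 2.85
ee_pos: [0.5992, -0.3345, 0.227]
eef_rot: [3.141, -0.0, 0.313]
force: [-1.1, 1.0, 1.8]
grip_width: 0.0357
grip_force: 25.0
cm [-0.05 -0.02 -0.  ] rot [ 0.    -0.    -0.001] t 2.85 q [-0.56  0.77  1.23  0.    1.13  0.7 ] gw 0.0357
```

```bash
python3 -m jog '[[0,0,-4,0,0,0],[0,0,-9,0,0,0],[0,0,-11,0,0,0],[0,0,-11,0,0,0]]'
python3 go.py .482 .381 .16 0
```

```text
time_s: 3.25
ee_pos: [0.5992, -0.3346, 0.3405]
eef_rot: [3.137, -0.004, 0.313]
force: [0.1, -0.1, 0.5]
grip_width: 0.036
grip_force: 25.0
cm [ 10.87 -71.69  -0.28] rot [ 0.004 -0.004  0.313] t 3.25 q [-0.56  0.66  1.15  0.    1.33  0.7 ] gw 0.036
```

```bash
python3 -m jog '[[0.7,-4.5,0,0,0,0.02],[1.5,-9.4,0,0,0,0.04],[2.2,-14.3,0,0,0,0.06],[3,-19.2,0,0,0,0.08],[3.7,-24.1,0,0,0,0.1],[4.5,-29,0,0,0,0.13],[5.2,-34,0,0,0,0.15],[5.2,-34,0,0,0,0.15]]'
python3 go.py .482 .381 .16 0
```

```text
time_s: 4.05
ee_pos: [0.5428, 0.0095, 0.3351]
eef_rot: [-3.14, 0.003, 0.167]
force: [-0.2, -0.7, -1.9]
grip_width: 0.0359
grip_force: 25.0
cm [  0.18 -37.64  -0.48] rot [-0.001  0.003  0.167] t 4.05 q [-0.05  0.35  1.62  0.    1.17  1.35] gw 0.0359
```

```bash
python3 -m jog '[[0,-5,0,0,0,0.03],[0,-10,0,0,0,0.06],[0.1,-15,0,0,0,0.09],[0.1,-20,0,0,0,0.11],[0.1,-25,0,0,0,0.13],[0.2,-30,0,0,0,0.15],[0.2,-35,0,0,0,0.167],[0.2,-37.6,0,0,0,0.167]]'
python3 -m jog '[[0,0,0,0,0,0],[0,0,0,0,0,0]]'
python3 - <<'E'
from h import *
import pickle
c=snap('wrist','w2.png');pickle.dump(c,open('w2.pkl','wb'))
E
python3 go.py .482 .381 .029 0
```

```text
time_s: 4.85
ee_pos: [0.4841, 0.3791, 0.3348]
eef_rot: [3.141, 0.002, -0.003]
force: [0.1, -0.6, -0.8]
grip_width: 0.0359
grip_force: 25.0
time_s: 5.05
ee_pos: [0.4851, 0.3761, 0.335]
eef_rot: [3.14, 0.002, -0.004]
force: [0.5, -1.0, -0.6]
grip_width: 0.036
grip_force: 25.0
cm [-0.32 -0.57 12.6 ] rot [ 0.001  0.001 -0.005] t 5.1 q [ 0.6   0.5   1.41 -0.    1.24  2.17] gw 0.0354
```

View pics/w2.png

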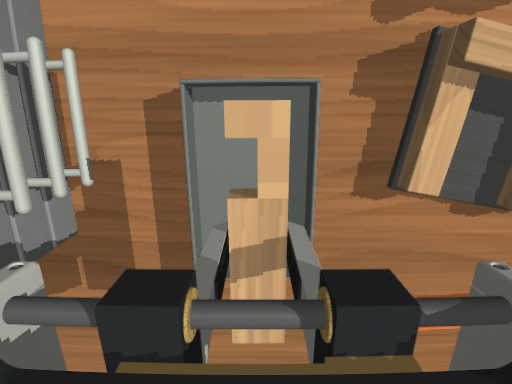

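The reject is held above the bin. The bin's far rim corners are at (182,81) and (319,79), with the left rim running down towards (195,255).

```bash
python3 - <<'E'
from h import *
import pickle
c=pickle.load(open('w2.pkl','rb'))
print(onplane(c,[(182,81),(319,79),(195,255),(315,220)],.04).round(4))
E
```

```text
[[0.594  0.4442 0.04  ]
 [0.5952 0.3195 0.04  ]
 [0.4187 0.4433 0.04  ]
 [0.4584 0.3164 0.04  ]]
```

```bash
python3 -m jog '[[-0.3,-0.5,5,0,0,0],[-0.3,-0.5,10,0,0,0],[-0.3,-0.5,11.8,0,0,0],[-0.3,-0.5,12.4,0,0,0],[-0.3,-0.5,12.6,0,0,0],[-0.3,-0.5,12.6,0,0,0]]'
python3 go.py .482 .381 .0275 0
```

```text
time_s: 5.7
ee_pos: [0.4826, 0.381, 0.2119]
eef_rot: [-3.141, -0.002, -0.005]
force: [0.1, 1.0, -0.3]
grip_width: 0.036
grip_force: 25.0
cm [-0.06 -0.    0.4 ] rot [-0.001 -0.002 -0.005] t 5.7 q [ 0.61  0.65  1.48 -0.    1.    2.18] gw 0.036
```

```bash
python3 -m jog '[[0,0,0.3,0,0,0],[0,0,0.3,0,0,0],[0,0,0.3,0,0,0]]' && python3 -m jog '[[0,0,0,0,0,0],[0,0,0,0,0,0],[0,0,0,0,0,0],[0,0,0,0,0,0]]' 66 && python3 -m jog '[[0,0,-5,0,0,0],[0,0,-10,0,0,0],[0,0,-12,0,0,0]]'
python3 go.py .6062 -.1257 .12 105.06
```

```text
time_s: 6.0
ee_pos: [0.4821, 0.3814, 0.2082]
eef_rot: [-3.141, -0.001, -0.004]
force: [0.4, 0.1, -1.4]
grip_width: 0.0359
grip_force: 25.0
time_s: 6.4
ee_pos: [0.482, 0.3813, 0.2077]
eef_rot: [-3.142, -0.0, -0.004]
force: [-0.1, -0.6, 0.3]
grip_width: 0.0615
grip_force: 0.0
time_s: 6.7
ee_pos: [0.4822, 0.3815, 0.3327]
eef_rot: [-3.138, -0.005, -0.004]
force: [0.5, -0.2, -0.4]
grip_width: 0.062
grip_force: 0.0
cm [12.59 50.68  3.11] rot [-0.006 -0.002  1.304] t 6.7 q [ 0.61  0.51  1.41 -0.    1.22  2.18] gw 0.062
```

```bash
python3 -m jog '[[1,4,0,0,0,-0.14],[2,8,0,0,0,-0.28],[3,12,0,0,0,-0.42],[4,16,0,0,0,-0.56],[5,20,0,0,0,-0.7],[6,24,0,0,0,-0.84],[7,28,0,0,0,-0.98],[8,32,0,0,0,-1.12]]'
python3 go.py .6062 -.1257 .13 105.06
```

```text
time_s: 7.5
ee_pos: [0.5608, 0.0593, 0.3278]
eef_rot: [3.141, -0.0, 1.122]
force: [0.4, 0.6, 0.2]
grip_width: 0.0621
grip_force: 0.0
cm [-14.69  12.12   1.74] rot [ 0.    -0.    -0.712] t 7.5 q [0.04 0.4  1.57 0.   1.17 0.49] gw 0.0621
```

```bash
python3 -m jog '[[-3,2.4,0,0,0,-0.14],[-6,4.8,0,0,0,-0.28],[-9,7.2,0.5,0,0,-0.42],[-12,9.6,1,0,0,-0.56],[-14.7,12.1,1.7,0,0,-0.7],[-14.7,12.1,1.7,0,0,-0.712],[-14.7,12.1,5,0,0,-0.712],[-14.7,12.1,7,0,0,-0.712]]'
python3 -m jog '[[0,0,0,0,0,0],[0,0,0,0,0,0]]'
python3 go.py .6062 -.1257 .0222 105.06
```

```text
time_s: 8.3
ee_pos: [0.6044, -0.1239, 0.2561]
eef_rot: [-3.141, -0.001, 1.826]
force: [-0.4, -0.7, -0.8]
grip_width: 0.0624
grip_force: 0.0
time_s: 8.5
ee_pos: [0.6049, -0.1238, 0.2584]
eef_rot: [3.141, 0.0, 1.828]
force: [-0.2, 0.3, 0.3]
grip_width: 0.062
grip_force: 0.0
cm [-0.22  0.07  5.58] rot [ 0.     0.    -0.006] t 8.5 q [-0.26  0.6   1.45  0.    1.09 -0.52] gw 0.062
```

```bash
python3 -m jog '[[-0.2,0.1,4,0,0,-0.006],[-0.2,0.1,5.2,0,0,-0.006],[-0.2,0.1,5.55,0,0,-0.006],[-0.2,0.1,5.55,0,0,-0.006],[-0.2,0.1,5.55,0,0,-0.006]]' && python3 -m jog '[[0,0,0,0,0,0],[0,0,0,0,0,0],[0,0,0,0,0,0],[0,0,0,0,0,0]]' 0 25
python3 go.py .6062 -.1257 .0222 105.06
```

```text
time_s: 9.0
ee_pos: [0.6066, -0.1259, 0.2037]
eef_rot: [3.14, 0.001, 1.834]
force: [-1.1, -0.3, -1.0]
grip_width: 0.0619
grip_force: 0.0
time_s: 9.4
ee_pos: [0.6063, -0.1259, 0.2024]
eef_rot: [3.141, 0.0, 1.834]
force: [-2.3, 0.7, 2.5]
grip_width: 0.036
grip_force: 25.0
cm [ 0.02  0.   -0.02] rot [0. 0. 0.] t 9.4 q [-0.26  0.68  1.47 -0.    0.99 -0.53] gw 0.036
```

```bash
python3 -m jog '[[0,0,-4,0,0,0],[0,0,-9,0,0,0],[0,0,-14,0,0,0],[0,0,-18,0,0,0]]'
python3 go.py .49 .02 .2 79.8
```

```text
time_s: 9.8
ee_pos: [0.6059, -0.1259, 0.3852]
eef_rot: [3.14, 0.001, 1.834]
force: [-0.2, -1.0, -1.4]
grip_width: 0.0358
grip_force: 25.0
cm [17.1  -7.41  0.45] rot [0.002 0.001 0.441] t 9.8 q [-0.26  0.47  1.33 -0.    1.34 -0.53] gw 0.0358
```

```bash
python3 -m jog '[[4.3,-1.9,0,0,0,0.11],[8.6,-3.7,0,0,0,0.22],[12.9,-5.6,0.2,0,0,0.33],[17.1,-7.4,0.4,0,0,0.441],[17.1,-7.4,0.4,0,0,0.441],[17.1,-7.4,0.4,0,0,0.441],[17.1,-7.4,0.4,0,0,0.441]]'
python3 - <<'E'
from h import *
import pickle
c=snap('wrist','w3.png');pickle.dump(c,open('w3.pkl','wb'))
print(proj(c,[[.5522,.1279,.036]]))
E
python3 go.py .4912 .1389 .1 79.8
```

```text
time_s: 10.5
ee_pos: [0.4908, 0.0194, 0.3782]
eef_rot: [3.141, 0.0, 1.393]
force: [-0.7, -0.8, -1.5]
grip_width: 0.0357
grip_force: 25.0
[[296.00525029  77.57327318]]
cm [11.78 -2.09  9.76] rot [ 0.  0. -0.] t 10.55 q [-0.04  0.19  1.72 -0.    1.23  0.14] gw 0.0357
```

View pics/w3.png

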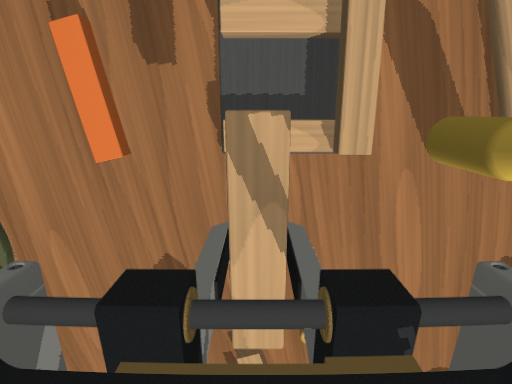

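The held slat sits centred, at columns 226–290. The fixed slat's near end is at (340–372,155), and runner ends are visible at (222,33) and (224,150).

```bash
python3 - <<'E'
from wm import *
import pickle
c=pickle.load(open('w3.pkl','rb'))
k=wrect(c,(338,5,392,160),.060,'fix',vmin=165)
print('fix rows',[ (y,np.flatnonzero(k[y])[[0,-1]].tolist()) for y in (20,60,100,140,150)],np.flatnonzero(k[:,360])[-1])
H,S,V=cv2.split(cv2.cvtColor(c['img'],cv2.COLOR_BGR2HSV))
for y in (10,25): print('run+ row',y,[(x,V[y,x],S[y,x]) for x in range(212,230)])
for y in (135,143): print('run- row',y,[(x,V[y,x],S[y,x]) for x in range(218,230)])
print('run- col315',[(y,V[y,315],S[y,315]) for y in range(114,160,2)])
wrect(c,(210,90,300,260),.208,'held',vmin=120)
E
```

```text
fix [0.6121 0.1094] [142.2  35.9] deg 79.71
fix rows [(20, [349, 383]), (60, [346, 380]), (100, [343, 376]), (140, [341, 372]), (150, [340, 371])] 154
run+ row 10 [(212, np.uint8(101), np.uint8(144)), (213, np.uint8(101), np.uint8(141)), (214, np.uint8(102), np.uint8(145)), (215, np.uint8(105), np.uint8(146)), (216, np.uint8(105), np.uint8(146)), (217, np.uint8(97), np.uint8(139)), (218, np.uint8(59), np.uint8(52)), (219, np.uint8(86), np.uint8(71)), (220, np.uint8(157), np.uint8(109)), (221, np.uint8(199), np.uint8(110)), (222, np.uint8(198), np.uint8(111)), (223, np.uint8(199), np.uint8(110)), (224, np.uint8(198), np.uint8(112)), (225, np.uint8(199), np.uint8(110)), (226, np.uint8(199), np.uint8(110)), (227, np.uint8(199), np.uint8(111)), (228, np.uint8(198), np.uint8(111)), (229, np.uint8(200), np.uint8(111))]
run+ row 25 [(212, np.uint8(149), np.uint8(145)), (213, np.uint8(145), np.uint8(144)), (214, np.uint8(122), np.uint8(144)), (215, np.uint8(103), np.uint8(141)), (216, np.uint8(103), np.uint8(146)), (217, np.uint8(99), np.uint8(142)), (218, np.uint8(75), np.uint8(102)), (219,
[... 1496 characters left out ...]
p.uint8(186), np.uint8(111)), (126, np.uint8(178), np.uint8(110)), (128, np.uint8(177), np.uint8(112)), (130, np.uint8(185), np.uint8(110)), (132, np.uint8(188), np.uint8(111)), (134, np.uint8(177), np.uint8(111)), (136, np.uint8(175), np.uint8(112)), (138, np.uint8(185), np.uint8(113)), (140, np.uint8(197), np.uint8(113)), (142, np.uint8(198), np.uint8(112)), (144, np.uint8(193), np.uint8(111)), (146, np.uint8(196), np.uint8(112)), (148, np.uint8(192), np.uint8(110)), (150, np.uint8(180), np.uint8(111)), (152, np.uint8(105), np.uint8(58)), (154, np.uint8(146), np.uint8(143)), (156, np.uint8(147), np.uint8(142)), (158, np.uint8(149), np.uint8(145))]
held [0.5001 0.0578] [83.9 40.2] deg 79.85
```

```bash
python3 - <<'E'
from h import *
import pickle
c=pickle.load(open('w3.pkl','rb'))
F=np.array([.6135,.1176]);x=np.array([.9839,-.1786]);y=np.array([.1786,.9839]);B=F-.062*x
for uv in [(220.5,10),(220.9,25),(223.6,139),(315,151),(315,119.5),(250,33.5)]:
    p=onplane(c,[uv],.036)[0,:2]-B; print(uv,(p@x).round(4),(p@y).round(4))
im=cv2.cvtColor(c['img'],cv2.COLOR_BGR2GRAY); print([(r,im[r,240],im[r,275]) for r in range(104,118)])
o=ctrl.get_obs(); ztop=o['ee_pos'][2]-ctrl.tcp_to_grasp+.002
p=onplane(c,[(227,111),(290,111)],ztop)[:,:2]-o['ee_pos'][:2]; t=o['eef_rot'][2]; print('held end rel tcp (along,across)',p@[np.cos(t),np.sin(t)],p@[-np.sin(t),np.cos(t)])
E
python3 go.py .4915 .1397 .09 79.71
```

```text
(220.5, 10) -0.0788 0.064
(220.9, 25) -0.0787 0.0501
(223.6, 139) -0.0789 -0.0657
(315, 151) 0.0242 -0.0788
(315, 119.5) 0.0223 -0.0442
(250, 33.5) -0.0489 0.042
[(104, np.uint8(55), np.uint8(54)), (105, np.uint8(56), np.uint8(54)), (106, np.uint8(56), np.uint8(53)), (107, np.uint8(55), np.uint8(54)), (108, np.uint8(56), np.uint8(54)), (109, np.uint8(61), np.uint8(60)), (110, np.uint8(85), np.uint8(89)), (111, np.uint8(104), np.uint8(110)), (112, np.uint8(105), np.uint8(112)), (113, np.uint8(107), np.uint8(113)), (114, np.uint8(108), np.uint8(114)), (115, np.uint8(106), np.uint8(127)), (116, np.uint8(107), np.uint8(161)), (117, np.uint8(108), np.uint8(160))]
held end rel tcp (along,across) [0.08138651 0.08141242] [ 0.01613301 -0.01760548]
cm [11.87 -2.07 10.76] rot [0.    0.    0.002] t 10.55 q [-0.04  0.19  1.72 -0.    1.23  0.14] gw 0.0357
```

```bash
python3 -m jog '[[4,-1,3,0,0,0],[8,-2,6,0,0,0],[11.8,-2.1,9,0,0,0.002],[11.8,-2.1,10.7,0,0,0.002],[11.8,-2.1,10.7,0,0,0.002],[11.8,-2.1,10.7,0,0,0.002]]'
python3 go.py .4920 .1390 .0585 79.71
```

```text
time_s: 11.15
ee_pos: [0.4911, 0.1391, 0.2714]
eef_rot: [-3.141, 0.0, 1.39]
force: [0.2, 0.7, -0.5]
grip_width: 0.0356
grip_force: 25.0
cm [0.01 0.09 3.25] rot [-0.     0.    -0.001] t 11.15 q [ 0.2   0.37  1.77 -0.    1.01  0.38] gw 0.0356
```

```bash
python3 -m jog '[[0,0.08,2,0,0,0],[0,0.08,2.9,0,0,0],[0,0.08,3.2,0,0,0],[0,0.08,3.2,0,0,0],[0,0.08,3.2,0,0,0]]'
python3 go.py .4920 .1390 .058 79.71
```

```text
time_s: 11.65
ee_pos: [0.4916, 0.1395, 0.2399]
eef_rot: [3.141, -0.0, 1.391]
force: [0.1, -0.3, -1.5]
grip_width: 0.0357
grip_force: 25.0
cm [-0.04  0.05  0.15] rot [ 0.001 -0.    -0.001] t 11.65 q [0.2  0.42 1.78 0.   0.94 0.39] gw 0.0357
```

```bash
python3 -m jog '[[-0.04,0.05,0.1,0,0,0],[-0.04,0.05,0.1,0,0,0],[-0.04,0.05,0.1,0,0,0]]'; python3 go.py .4920 .1390 .058 79.71
```

```text
time_s: 11.95
ee_pos: [0.4918, 0.1392, 0.2383]
eef_rot: [3.141, -0.0, 1.391]
force: [-0.5, -0.3, 0.9]
grip_width: 0.0359
grip_force: 25.0
cm [-0.02  0.02 -0.01] rot [ 0. -0. -0.] t 11.95 q [ 0.2   0.42  1.78 -0.    0.94  0.38] gw 0.0359
```

```bash
python3 -m jog '[[0,0,0,0,0,0],[0,0,0,0,0,0],[0,0,0,0,0,0],[0,0,0,0,0,0]]' 66 && python3 -m jog '[[0,0,-5,0,0,0],[0,0,-10,0,0,0],[-5,1,-14,0,0,0],[-10,2,-15,0,0,0],[-12,2,-15,0,0,0],[-12,2,-15,0,0,0]]'
python3 - <<'E'
from h import *
import pickle
c=snap('wrist','w4.png');pickle.dump(c,open('w4.pkl','wb'))
E
python3 go.py .4387 -.3191 .15 98
```

```text
time_s: 12.35
ee_pos: [0.4918, 0.1392, 0.2382]
eef_rot: [3.142, -0.0, 1.391]
force: [0.8, -0.3, 0.7]
grip_width: 0.0612
grip_force: 0.0
time_s: 12.95
ee_pos: [0.4897, 0.0146, 0.3891]
eef_rot: [3.14, 0.0, 1.387]
force: [-0.4, 0.5, -0.4]
grip_width: 0.0619
grip_force: 0.0
cm [-33.9    1.07   5.81] rot [ 0.001 -0.    -0.322] t 13.0 q [-0.04  0.18  1.71  0.    1.25  0.14] gw 0.0619
```

View pics/w4.png

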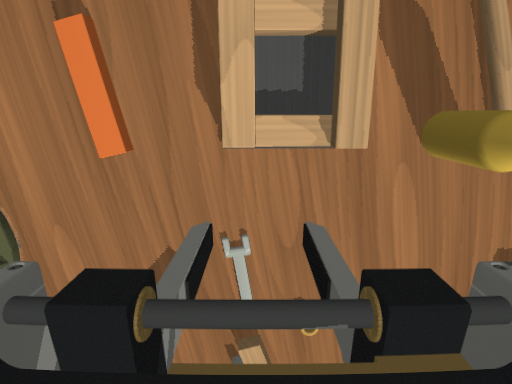

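The slat is laid square across the runners. Its near end is at row 148, level with the fixed slat's end, and its outer edge is at column 222.

```bash
python3 - <<'E'
from wm import *
import pickle
c=pickle.load(open('w4.pkl','rb'))
F=np.array([.6135,.1176]);x=np.array([.9839,-.1786]);y=np.array([.1786,.9839]);B=F-.062*x
im=cv2.cvtColor(c['img'],cv2.COLOR_BGR2GRAY).astype(int)
for u in (235,245,345,360):
    g=np.diff(im[138:158,u]);i=np.argmax(abs(g));v=138+i+.5; p=onplane(c,[(u,v)],.06)[0,:2]-B;print('end',u,v,(p@y).round(4))
for v in (20,80,130):
    for a,b in ((210,235),(360,390)):
        g=np.diff(im[v,a:b]);i=np.argmax(abs(g));u=a+i+.5;p=onplane(c,[(u,v)],.06)[0,:2]-B;print('side',u,v,(p@x).round(4))
E
```

```text
end 235 147.5 -0.0785
end 245 147.5 -0.0786
end 345 148.5 -0.0799
end 360 148.5 -0.0799
side 218.5 20 -0.0782
side 378.5 20 0.0793
side 219.5 80 -0.0791
side 372.5 80 0.0782
side 221.5 130 -0.0788
side 368.5 130 0.0786
```

```bash
python3 -m jog '[[-5,0,0,0,0,-0.05],[-10,0,0,0,0,-0.1],[-15,0.2,0,0,0,-0.15],[-20,0.5,0,0,0,-0.2],[-25,0.7,0,0,0,-0.25],[-30,0.9,0,0,0,-0.3],[-35,1,0,0,0,-0.322],[-40,1,0,0,0,-0.322]]'; python3 -m jog '[[-5,0,0,0,0,0],[-7,0,0,0,0,0],[-7,0,0,0,0,0],[-7,0,0,0,0,0]]'
python3 - <<'E'
from wm import *
import pickle
c=snap('wrist','w5.png');pickle.dump(c,open('w5.pkl','wb'))
print(proj(c,[[.4387,-.3191,.024],[.4027,-.2994,.02]]))
E
python3 go.py .4429 -.3488 .1 98
```

```text
time_s: 13.8
ee_pos: [0.4285, -0.3786, 0.3877]
eef_rot: [-3.141, -0.001, 1.715]
force: [0.3, -0.5, -0.6]
grip_width: 0.0621
grip_force: 0.0
time_s: 14.2
ee_pos: [0.4389, -0.446, 0.3872]
eef_rot: [-3.141, -0.001, 1.713]
force: [0.7, 1.1, -0.9]
grip_width: 0.062
grip_force: 0.0
[[273.26549415  72.72419788]
 [244.12623021  50.01852421]]
cm [ 9.52  1.78 10.73] rot [-0.    -0.001  0.004] t 14.25 q [-0.85  0.48  1.31  0.    1.35 -0.99] gw 0.0621
```

View pics/w5.png

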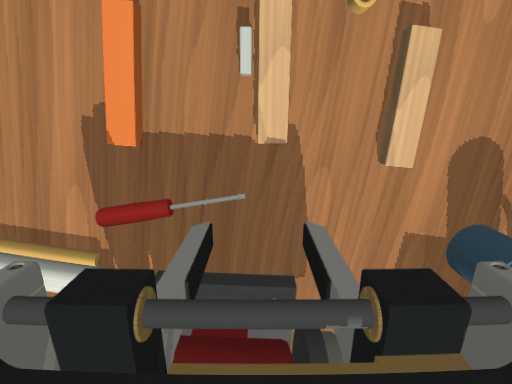

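Slat_a spans columns 258–292 and its near end is at about row 140. The key bar is at (246,50), well away from the near third of the slat. Slat_c is at (412,97) and is now clear.

```bash
python3 - <<'E'
from wm import *
import pickle
c=pickle.load(open('w5.pkl','rb'))
im=cv2.cvtColor(c['img'],cv2.COLOR_BGR2GRAY).astype(int)
t=np.radians(98);x=np.array([np.cos(t),np.sin(t)]);y=np.array([-np.sin(t),np.cos(t)]);A=np.array([.4387,-.3191])
for u in (264,272,280): print('col',u,im[128:150,u].tolist())
for v in (30,60,90,120): print('row',v,im[v,252:300].tolist())
wrect(c,(250,5,300,150),.024,'a part',vmin=95,smax=125)
wrect(c,(380,20,445,175),.024,'c',vmin=100,smax=125)
E
```

```text
col 264 [173, 173, 174, 174, 174, 172, 168, 164, 164, 164, 165, 166, 166, 147, 128, 118, 93, 93, 93, 92, 93, 92]
col 272 [179, 180, 179, 179, 179, 179, 179, 180, 180, 159, 127, 129, 128, 129, 121, 99, 77, 82, 83, 82, 83, 82]
col 280 [178, 176, 176, 176, 177, 176, 176, 177, 178, 177, 160, 126, 127, 126, 124, 105, 84, 89, 90, 90, 89, 91]
row 30 [119, 88, 88, 86, 86, 84, 91, 156, 180, 178, 182, 177, 172, 170, 168, 169, 171, 176, 179, 178, 176, 171, 166, 167, 170, 173, 172, 174, 174, 172, 172, 170, 169, 169, 172, 173, 169, 169, 174, 142, 116, 114, 115, 115, 121, 129, 131, 128]
row 60 [112, 92, 85, 85, 88, 89, 89, 157, 172, 176, 177, 171, 168, 166, 164, 165, 169, 174, 175, 180, 184, 179, 178, 179, 184, 184, 183, 184, 181, 180, 178, 181, 184, 185, 185, 182, 182, 174, 141, 120, 123, 120, 119, 119, 124, 129, 131, 130]
row 90 [123, 125, 88, 88, 85, 90, 136, 186, 188, 190, 187, 184, 184, 179, 180, 182, 188, 189, 190, 187, 182, 177, 176, 181, 182, 182, 183, 181, 178, 178, 180, 182, 182, 183, 183, 181, 172, 125, 118, 118, 119, 125, 129, 128, 127, 129, 128, 129]
row 120 [116, 117, 88, 96, 96, 91, 150, 171, 174, 173, 167, 178, 182, 179, 180, 185, 188, 191, 188, 185, 178, 177, 178, 177, 178, 182, 181, 179, 177, 178, 179, 177, 178, 180, 182, 170, 114, 131, 130, 128, 131, 130, 128, 127, 130, 128, 126, 124]
a part [ 0.4398 -0.3239] [ 36.9 149.5] deg 97.45
c [ 0.6037 -0.3234] [ 38.2 160.1] deg 93.25
```

```bash
python3 - <<'E'
from h import *
import pickle
c=pickle.load(open('w5.pkl','rb'))
e=onplane(c,[(272,137.2),(280,138)],.024)[:,:2]
l=onplane(c,[(258.7,30),(258.1,120)],.024)[:,:2];r=onplane(c,[(291,30),(287.6,120)],.024)[:,:2]
for q in(l,r): d=q[0]-q[1];print(q.round(4).tolist(),np.degrees(np.arctan2(d[1],d[0])))
m=(l+r)/2;d=m[0]-m[1];d/=np.linalg.norm(d);n=np.array([-d[1],d[0]])
print('mid ang',np.degrees(np.arctan2(d[1],d[0])),'w',(l-r)@n,'end along',(e-m[1])@d)
E0=m[1]+d*((e-m[1])@d).mean();C=E0+.08*d;print('end',E0,'centre',C,'grip -30',C-.03*d)
E

```

```text
[[0.4161, -0.2777], [0.4292, -0.3731]] 97.81308470622272
[[0.4511, -0.2726], [0.4634, -0.3681]] 97.36484118639504
mid ang 97.58889382410966 w [0.03536835 0.03461489] end along [-0.01993826 -0.02076943]
end [ 0.44899905 -0.39078213] centre [ 0.43843391 -0.31148284] grip -30 [ 0.44239583 -0.34122007]
```

```bash
python3 - <<'E'
from h import *
import pickle
d=pickle.load(open('c0.pkl','rb'));t=d['top'];s=d['scene']
c=pickle.load(open('w5.pkl','rb'))
im=cv2.cvtColor(c['img'],cv2.COLOR_BGR2GRAY).astype(int)
for r in range(127,148): print(r,' '.join('%3d'%v for v in im[r,254:294:2]))
# predicted end-corner pixels for the two hypotheses (top plane and bench)
for E in ([.4490,-.3908],[.4500,-.3980]):
    E=np.array(E);n=np.array([.991,.132])*.018
    for z in(.024,0): print(z,proj(c,[[*(E-n),z],[*(E+n),z]]).round(1).tolist(),'top',proj(t,[[*E,z]]).round(1).tolist(),'top far',proj(t,[[*(E+.16*np.array([-.132,.991])),z]]).round(1).tolist())
g=cv2.cvtColor(t['img'],cv2.COLOR_BGR2GRAY).astype(int)
for r in(226,229,232,235): print(r,g[r,334:346].tolist(),g[r,386:404].tolist())
E
```

```text
127 135  94 156 175 167 172 178 188 187 179 179 178 182 178 178 177 184  93  92  93
128 137  95 157 175 166 173 178 189 187 179 178 178 181 178 178 177 185  94  93  92
129 138  96 159 175 168 173 177 188 187 180 178 179 182 176 176 178 182  92  93  93
130 137  95 162 174 166 174 179 188 186 179 178 179 180 176 177 178 181  92  93  91
131 138  95 163 175 167 174 178 188 187 179 178 178 182 176 177 178 180  93  92  92
132 137  93 165 176 167 174 179 188 187 179 178 179 181 177 176 178 180  92  93  92
133 137  92 165 175 167 172 179 187 185 179 179 180 182 176 177 179 179  91  92  91
134 138 109 167 176 167 168 179 187 186 179 178 179 181 176 177 178 180  91  93  92
135 137 130 167 178 166 164 180 188 185 180 178 179 180 177 177 179 178  91  91  92
136 137 128 167 177 168 164 178 172 187 180 179 180 181 178 178 178 177  91  94  91
137 136 130 168 177 168 164 175 138 166 159 160 179 182 177 176 177 176  92  92  90
138 137 129 168 178 168 165 175 135 132 127 127 162 161 160 175 178 175  91  94  90
139 123 128 169 178 168 166 157 133 132 129 127 129 128 126 156 160 175  93  93  91
140 101 
[... 867 characters left out ...]
] top [[394.1, 226.3]] top far [[339.1, 233.6]]
0 [[257.3, 141.7], [285.5, 142.0]] top [[391.2, 227.0]] top far [[337.2, 234.2]]
226 [106, 105, 104, 102, 102, 103, 104, 101, 100, 104, 108, 113] [169, 169, 170, 169, 169, 168, 154, 119, 101, 75, 67, 67, 67, 67, 68, 68, 68, 70]
229 [104, 95, 87, 80, 75, 131, 167, 167, 166, 166, 166, 165] [176, 176, 176, 176, 175, 175, 167, 142, 117, 96, 77, 75, 75, 74, 74, 74, 74, 74]
232 [75, 74, 75, 71, 70, 106, 150, 168, 169, 168, 168, 166] [166, 165, 164, 163, 163, 162, 161, 161, 161, 145, 105, 81, 78, 78, 78, 78, 78, 78]
235 [73, 72, 72, 72, 69, 78, 139, 169, 169, 169, 168, 168] [93, 110, 110, 115, 121, 122, 112, 93, 82, 81, 80, 80, 80, 80, 80, 80, 81, 80]
```

The drop at row 137 is a shadow edge. The slat's real end is at row 143, which matches the top view, so the centre is about (.439,-.319) at 97.6°.

```bash
python3 -m jog '[[5,0.9,4,0,0,0.006],[9.5,1.8,8,0,0,0.006],[9.5,1.8,12,0,0,0.006],[9.5,1.8,14.5,0,0,0.006],[9.5,1.8,14.5,0,0,0.006],[9.5,1.8,14.5,0,0,0.006]]'
python3 go.py .4432 -.3487 .0222 97.6
```

```text
time_s: 14.85
ee_pos: [0.443, -0.3499, 0.2444]
eef_rot: [3.141, 0.0, 1.708]
force: [0.4, -0.2, 1.2]
grip_width: 0.062
grip_force: 0.0
cm [0.11 0.03 4.18] rot [0.    0.    0.004] t 14.85 q [-0.73  0.51  1.63  0.    1.   -0.87] gw 0.062
```

```bash
python3 -m jog '[[0.1,0,3,0,0,0.004],[0.1,0,4.1,0,0,0.004],[0.1,0,4.1,0,0,0.004],[0.1,0,4.1,0,0,0.004]]' && python3 -m jog '[[0,0,0,0,0,0],[0,0,0,0,0,0],[0,0,0,0,0,0],[0,0,0,0,0,0]]' 0 30
python3 go.py .4432 -.3487 .0222 97.6
```

```text
time_s: 15.25
ee_pos: [0.4427, -0.3497, 0.2036]
eef_rot: [3.14, 0.001, 1.703]
force: [-1.0, 0.4, -0.7]
grip_width: 0.0624
grip_force: 0.0
time_s: 15.65
ee_pos: [0.4424, -0.3493, 0.2025]
eef_rot: [3.141, 0.0, 1.703]
force: [-1.7, 1.4, 2.5]
grip_width: 0.0359
grip_force: 30.0
cm [ 0.05  0.09 -0.01] rot [ 0.     0.    -0.001] t 15.65 q [-0.73  0.58  1.64  0.    0.92 -0.87] gw 0.0359
```

```bash
python3 -m jog '[[0,0,-4,0,0,0],[0,0,-9,0,0,0],[0,0,-14,0,0,0],[0,0,-16,0,0,0]]'
python3 go.py .5715 .0619 .16 169.7
```

```text
time_s: 16.05
ee_pos: [0.4424, -0.3493, 0.3671]
eef_rot: [3.138, 0.005, 1.703]
force: [0.4, -0.3, -0.9]
grip_width: 0.0356
grip_force: 30.0
cm [39.07 18.2   2.56] rot [ 0.     0.007 -1.259] t 16.05 q [-0.73  0.36  1.53 -0.    1.25 -0.87] gw 0.0356
```

```bash
python3 -m jog '[[4,1.8,0,0,0,-0.13],[8,3.7,0,0,0,-0.26],[12,5.6,0,0,0,-0.39],[16,7.5,0,0,0,-0.52],[20,9.3,0,0,0,-0.65],[24,11.2,0,0,0,-0.78],[28,13,0,0,0,-0.91],[32,15,0,0,0,-1.04]]'
python3 go.py .5715 .0619 .12 169.7
```

```text
time_s: 16.85
ee_pos: [0.549, -0.0105, 0.3622]
eef_rot: [-3.142, -0.0, 2.748]
force: [0.2, -0.5, -1.2]
grip_width: 0.0356
grip_force: 30.0
cm [0.7  7.55 6.18] rot [-0.    -0.    -0.214] t 16.85 q [-0.09  0.34  1.58 -0.    1.23 -1.26] gw 0.0356
```

```bash
python3 -m jog '[[0.3,4,1,0,0,-0.11],[0.7,7.5,3,0,0,-0.214],[0.7,7.5,5,0,0,-0.214],[0.7,7.5,6.1,0,0,-0.214],[0.7,7.5,6.1,0,0,-0.214],[0.7,7.5,6.1,0,0,-0.214]]'
python3 - <<'E'
from wm import *
import pickle
c=snap('wrist','w6.png');pickle.dump(c,open('w6.pkl','wb'))
o=ctrl.get_obs(); zt=o['ee_pos'][2]-ctrl.tcp_to_grasp+.002;t=o['eef_rot'][2];x=np.array([np.cos(t),np.sin(t)])
im=cv2.cvtColor(c['img'],cv2.COLOR_BGR2GRAY).astype(int)
for d in(.100,.105,.108,.1105,.113,.116,.12,.125): 
    u,v=proj(c,[[*(o['ee_pos'][:2]+x*d),zt]])[0]; print(d,u.round(1),v.round(1),im[int(round(v)),int(u)-12:int(u)+13:6])
E
python3 go.py .5715 .0619 .0825 169.7
```

```text
time_s: 17.45
ee_pos: [0.5717, 0.0589, 0.3019]
eef_rot: [3.141, 0.001, 2.956]
force: [-0.6, 0.3, -1.3]
grip_width: 0.0358
grip_force: 30.0
0.1 256.7 72.1 [155 165 153 157 160]
0.105 256.7 61.8 [154 165 153 157 160]
0.108 256.7 55.5 [155 165 152 157 160]
0.1105 256.7 50.2 [117 115 117 117 118]
0.113 256.7 44.9 [112 114 114 116 116]
0.116 256.7 38.5 [120 121 119 118 115]
0.12 256.7 29.9 [103 105 103 104 112]
0.125 256.7 19.0 [107 109 107 106 106]
cm [0.09 0.29 3.93] rot [ 0.     0.001 -0.006] t 17.5 q [ 0.04  0.46  1.56  0.    1.13 -1.35] gw 0.0359
```

View pics/w6.png

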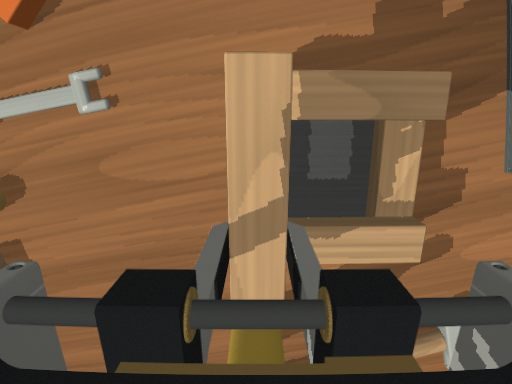

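The held slat's end is at row 53. The layer below shows its outer edge at row 71 on the right. Some yellow from the bottle shows behind the gripper, so I'll check clearance and fit.

```bash
python3 - <<'E'
from h import *
import pickle
d=pickle.load(open('c0.pkl','rb'))
for n in d:
    H,S,V=cv2.split(cv2.cvtColor(d[n]['img'],cv2.COLOR_BGR2HSV)); m=((H>20)&(H<32)&(S>190)&(V>110)); m[:90]=0; m[:, :200]=0;m[260:]=0; q=np.argwhere(m); print(n,q.min(0),q.max(0),q.mean(0))
t=d['top'];s=d['scene']
print('cap top',onplane(t,[(245,105)],.17),'base front',onplane(t,[(246,136)],0),'scene base',onplane(s,[(303,240)],0), 'cap scene',onplane(s,[(306,192)],.17))
c=pickle.load(open('w6.pkl','rb'))
B=np.array([.5526,.1283]);x=np.array([.9839,-.1786]);y=np.array([.1786,.9839])
im=cv2.cvtColor(c['img'],cv2.COLOR_BGR2GRAY).astype(int)
for u in(310,350,400):
  v=60+np.argmax(np.diff(im[60:85,u]))+.5;p=onplane(c,[(u,v)],.06)[0,:2]-B;print('b outer',u,v,(p@x).round(4),(p@y).round(4))
  v=245+np.argmax(-np.diff(im[245:275,u]))+.5;p=onplane(c,[(u,v)],.06)[0,:2]-B;print('fix outer',u,v,(p@x).round(4))
print('b +y end',[((onplane(c,[(450,v)],.06)[0,:2]-B)@y).round(4) for v in(75,)],'run+ outer',((onplane(c,[(421,170)],.036)[0,:2]-B)@y).round(4))
p=onplane(c,[(226,54),(292,54)],.1225)[:,:2]-B;print('held far corners',p@x,p@y)
E
```

```text
top [109 235] [135 253] [121.192 242.936]
scene [198 293] [239 315] [219.41361257 303.43455497]
cap top [[0.74020284 0.02552235 0.17      ]] base front [[0.71224294 0.02157779 0.        ]] scene base [[7.59852434e-01 9.55526410e-03 1.11022302e-16]] cap scene [[0.74070524 0.02269542 0.17      ]]
b outer 310 69.5 -0.0791 -0.0256
fix outer 310 261.5 0.0761
b outer 350 69.5 -0.0792 0.0037
fix outer 350 263.5 0.0785
b outer 400 70.5 -0.0789 0.0409
fix outer 400 262.5 0.0783
b +y end [np.float64(0.0795)] run+ outer 0.0813
held far corners [-0.07784817 -0.0776345 ] [-0.079986   -0.04602781]
```

```bash
python3 -m jog '[[0.12,0.22,1.5,0,0,-0.005],[0.12,0.22,3,0,0,-0.005],[0.12,0.22,3.8,0,0,-0.005],[0.12,0.22,3.8,0,0,-0.005],[0.12,0.22,3.8,0,0,-0.005]]'
python3 go.py .5704 .0612 .082 169.7
```

```text
time_s: 18.0
ee_pos: [0.5709, 0.0617, 0.2632]
eef_rot: [-3.142, 0.0, 2.961]
force: [-0.3, -0.8, -0.5]
grip_width: 0.0355
grip_force: 30.0
cm [ 0.04 -0.06  0.08] rot [-0.  0. -0.] t 18.0 q [ 0.04  0.5   1.59 -0.    1.05 -1.35] gw 0.0355
```

```bash
python3 -m jog '[[0.02,-0.05,0.08,0,0,0],[0.02,-0.05,0.08,0,0,0],[0.02,-0.05,0.08,0,0,0]]' && python3 -m jog '[[0,0,0,0,0,0],[0,0,0,0,0,0],[0,0,0,0,0,0],[0,0,0,0,0,0]]' 66 && python3 -m jog '[[0,0,-5,0,0,0],[0,0,-10,0,0,0],[0,0,-11,0,0,0]]'
python3 - <<'E'
from h import *
import pickle
c=snap('wrist','w7.png');pickle.dump(c,open('w7.pkl','wb'))
B=np.array([.5526,.1283]);x=np.array([.9839,-.1786]);y=np.array([.1786,.9839])
im=cv2.cvtColor(c['img'],cv2.COLOR_BGR2GRAY).astype(int)
def row(bx,by,z):  # scan along base x at given base y near bx
    s=np.arange(-.012,.012,.0005);uv=proj(c,[[*(B+(bx+k)*x+by*y),z] for k in s]);g=cv2.remap(im.astype(np.float32),uv[:,0].astype(np.float32),uv[:,1].astype(np.float32),1).ravel();i=np.argmax(abs(g[4:]-g[:-4]));return round(bx+s[i+2],4),round(float(abs(g[i+4]-g[i])))
def col(by,bx,z):
    s=np.arange(-.012,.012,.0005);uv=proj(c,[[*(B+bx*x+(by+k)*y),z] for k in s]);g=cv2.remap(im.astype(np.float32),uv[:,0].astype(np.float32),uv[:,1].astype(np.float32),1).ravel();i=np.argmax(abs(g[4:]-g[:-4]));return round(by+s[i+2],4),round(float(abs(g[i+4]-g[i])))
print('a end',[row(-.08,v,.084) for v in(-.07,-.062,-.055)],'b outer',[row(-.08,v,.06) for v in(-.02,0,.03,.06)])
print('a outer',[col(-.08,v,.084) for v in(-.06,-.03,0)],'a inner',[col(-.044,v,.084) for v in(-.06,-.03,0)],'b +end',[col(.08,v,.06) for v in(-.07,-.06,-.05)])
E
python3 go.py .6055 -.3236 .13 93.2
```

```text
time_s: 18.3
ee_pos: [0.5705, 0.0614, 0.2624]
eef_rot: [3.142, 0.0, 2.962]
force: [0.3, -0.1, -0.1]
grip_width: 0.0359
grip_force: 30.0
time_s: 18.7
ee_pos: [0.5705, 0.0615, 0.2624]
eef_rot: [3.142, 0.0, 2.962]
force: [-0.6, -0.1, 0.1]
grip_width: 0.0616
grip_force: 0.0
time_s: 19.0
ee_pos: [0.5708, 0.0615, 0.3782]
eef_rot: [3.14, 0.008, 2.962]
force: [0.7, 1.0, 0.6]
grip_width: 0.062
grip_force: 0.0
a end [(np.float64(-0.08), 51), (np.float64(-0.0805), 69), (np.float64(-0.0805), 80)] b outer [(np.float64(-0.0795), 37), (np.float64(-0.0785), 65), (np.float64(-0.079), 88), (np.float64(-0.079), 78)]
a outer [(np.float64(-0.0795), 57), (np.float64(-0.08), 53), (np.float64(-0.0805), 47)] a inner [(np.float64(-0.0445), 52), (np.float64(-0.045), 84), (np.float64(-0.0445), 103)] b +end [(np.float64(0.0695), 32), (np.float64(0.0805), 36), (np.float64(0.0805), 69)]
cm [-10.26 -37.28   6.67] rot [0.006 0.005 1.335] t 19.05 q [ 0.04  0.37  1.49  0.    1.27 -1.35] gw 0.0622
```

```bash
python3 -m jog '[[-1.1,-4,0,0,0,0.135],[-2.2,-8,0,0,0,0.27],[-3.3,-12,0,0,0,0.4],[-4.4,-16,0,0,0,0.53],[-5.5,-20,0,0,0,0.66],[-6.6,-24,0,0,0,0.8],[-7.7,-28,0,0,0,0.93],[-8.8,-32,0,0,0,1.06]]'
python3 go.py .6055 -.3236 .07 93.2
```

```text
time_s: 19.85
ee_pos: [0.5998, -0.2709, 0.3706]
eef_rot: [-3.14, -0.001, 1.896]
force: [0.4, -0.2, 0.1]
grip_width: 0.062
grip_force: 0.0
cm [-5.2  -1.13 12.02] rot [-0.001 -0.001  0.27 ] t 19.85 q [-0.48  0.57  1.22  0.    1.36 -0.81] gw 0.062
```

```bash
python3 -m jog '[[-2.6,-0.6,0,0,0,0.135],[-5,-1.1,2,0,0,0.27],[-5,-1.1,6,0,0,0.27],[-5,-1.1,11,0,0,0.27],[-5,-1.1,12,0,0,0.27],[-5,-1.1,12,0,0,0.27],[-5,-1.1,12,0,0,0.27]]'
python3 go.py .6055 -.3236 .0222 93.2
```

```text
time_s: 20.55
ee_pos: [0.6062, -0.3201, 0.2545]
eef_rot: [3.139, 0.001, 1.632]
force: [-0.3, -0.2, 1.0]
grip_width: 0.0619
grip_force: 0.0
cm [-0.34 -0.1   5.19] rot [0.002 0.001 0.005] t 20.55 q [-0.54  0.74  1.22 -0.    1.18 -0.6 ] gw 0.0619
```

```bash
python3 -m jog '[[-0.3,-0.05,4,0,0,0.004],[-0.3,-0.05,5.1,0,0,0.004],[-0.3,-0.05,5.1,0,0,0.004],[-0.3,-0.05,5.1,0,0,0.004],[-0.3,-0.05,5.1,0,0,0.004]]' && python3 -m jog '[[0,0,0,0,0,0],[0,0,0,0,0,0],[0,0,0,0,0,0],[0,0,0,0,0,0]]' 0 30 
python3 go.py .6055 -.3236 .0222 93.2
python3 -m jog '[[0,0,-4,0,0,0],[0,0,-9,0,0,0],[0,0,-14,0,0,0],[0,0,-16,0,0,0]]'
python3 go.py .5637 .1893 .125 169.7
```

```text
time_s: 21.05
ee_pos: [0.6058, -0.3231, 0.2033]
eef_rot: [3.14, 0.001, 1.628]
force: [0.0, 0.1, -0.2]
grip_width: 0.062
grip_force: 0.0
time_s: 21.45
ee_pos: [0.6055, -0.323, 0.2015]
eef_rot: [3.141, 0.0, 1.628]
force: [-0.7, -0.1, 1.8]
grip_width: 0.0354
grip_force: 30.0
cm [-0.06  0.   -0.11] rot [0.    0.    0.001] t 21.45 q [-0.54  0.81  1.24  0.    1.09 -0.6 ] gw 0.0354
time_s: 21.85
ee_pos: [0.6054, -0.323, 0.3671]
eef_rot: [3.136, 0.004, 1.628]
force: [0.5, -0.9, -0.8]
grip_width: 0.0361
grip_force: 30.0
cm [51.41 -1.27  5.97] rot [ 0.002  0.007 -1.334] t 21.85 q [-0.54  0.64  1.12  0.    1.38 -0.6 ] gw 0.0361
```

```bash
python3 -m jog '[[4.6,-0.1,0,0,0,-0.12],[9.2,-0.2,0,0,0,-0.24],[13.8,-0.3,0,0,0,-0.36],[18.4,-0.4,0,0,0,-0.48],[23,-0.5,0,0,0,-0.6],[27.6,-0.7,0,0,0,-0.72],[32.2,-0.8,0,0,0,-0.84],[36.8,-0.9,0,0,0,-0.96]]'
python3 go.py .5637 .1893 .125 169.7
```

```text
time_s: 22.65
ee_pos: [0.5749, 0.0457, 0.3614]
eef_rot: [3.142, 0.0, 2.593]
force: [0.5, 0.6, -1.0]
grip_width: 0.0356
grip_force: 30.0
cm [ 8.45 11.67  5.6 ] rot [ 0.     0.    -0.369] t 22.65 q [ 0.02  0.4   1.49  0.    1.25 -1.01] gw 0.0356
```

```bash
python3 -m jog '[[2.8,3.9,0,0,0,-0.12],[5.6,7.8,0,0,0,-0.24],[8.4,11.6,0,0,0,-0.369],[8.4,11.6,2,0,0,-0.369],[8.4,11.6,5,0,0,-0.369],[8.4,11.6,5.6,0,0,-0.369],[8.4,11.6,5.6,0,0,-0.369]]'
cat > chk.py <<'E'
from h import *
B=np.array([.5526,.1283]);x=np.array([.9839,-.1786]);y=np.array([.1786,.9839])
def edge(c,p,d,z,w=.012):
    im=cv2.cvtColor(c['img'],cv2.COLOR_BGR2GRAY).astype(np.float32)
    s=np.arange(-w,w,.0005);uv=proj(c,[[*(B+p[0]*x+p[1]*y+k*(x if d=='x' else y)),z] for k in s]).astype(np.float32);g=cv2.remap(im,uv[:,:1],uv[:,1:],1).ravel();i=np.argmax(abs(g[4:]-g[:-4]));return float(round((p[0] if d=='x' else p[1])+s[i+2],4)),int(abs(g[i+4]-g[i]))
E
python3 - <<'E'
from chk import *
c=snap('wrist','w8.png');o=ctrl.get_obs();zt=o['ee_pos'][2]-.1804+.003
p=o['ee_pos'][:2]-B;print('tcp base',p@x,p@y,np.degrees(o['eef_rot'][2]))
print('held end',[edge(c,(-.08,v),'x',zt) for v in(.053,.062,.07)])
print('held inner/outer',[edge(c,(v,.044),'y',zt) for v in(-.07,-.055,-.04)],[edge(c,(v,.08),'y',zt) for v in(-.07,-.055,-.04)])
print('b outer',[edge(c,(-.08,v),'x',.06) for v in(-.03,0,.03)],'a end',[edge(c,(-.08,v),'x',.084) for v in(-.07,-.06,-.05)],'a outer',[edge(c,(v,-.08),'y',.084) for v in(-.05,-.03,0)])
E
python3 go.py .5637 .1893 .082 169.7
```

```text
time_s: 23.35
ee_pos: [0.5651, 0.1865, 0.3048]
eef_rot: [-3.141, -0.002, 2.956]
force: [0.8, 0.2, 0.1]
grip_width: 0.0355
grip_force: 30.0
tcp base 0.0020829226826087244 0.059541089413473254 169.38776577431656
held end [(-0.078, 70), (-0.079, 71), (-0.079, 85)]
held inner/outer [(0.0425, 14), (0.042, 23), (0.042, 128)] [(0.071, 52), (0.0735, 49), (0.0735, 48)]
b outer [(-0.0795, 62), (-0.079, 99), (-0.079, 99)] a end [(-0.0805, 51), (-0.0805, 52), (-0.08, 61)] a outer [(-0.0785, 49), (-0.0785, 46), (-0.079, 31)]
cm [0.21 0.24 4.36] rot [ 0.     0.    -0.005] t 23.4 q [ 0.26  0.49  1.49 -0.    1.16 -1.13] gw 0.0355
```

```bash
python3 -m jog '[[0.12,0.22,1.5,0,0,-0.005],[0.12,0.22,3,0,0,-0.005],[0.12,0.22,4.1,0,0,-0.005],[0.12,0.22,4.1,0,0,-0.005],[0.12,0.22,4.1,0,0,-0.005],[0.12,0.22,4.1,0,0,-0.005]]'
python3 go.py .5646 .1892 .0812 169.7
```

```text
time_s: 24.0
ee_pos: [0.5644, 0.1891, 0.2647]
eef_rot: [3.141, 0.0, 2.962]
force: [0.2, -0.2, -0.5]
grip_width: 0.0357
grip_force: 30.0
cm [-0.02  0.01  0.31] rot [ 0.  0. -0.] t 24.0 q [ 0.26  0.54  1.52  0.    1.08 -1.13] gw 0.0357
```

```bash
python3 -m jog '[[0,0.02,0.2,0,0,0],[0,0.02,0.28,0,0,0],[0,0.02,0.28,0,0,0],[0,0.02,0.28,0,0,0]]' && python3 -m jog '[[0,0,0,0,0,0],[0,0,0,0,0,0],[0,0,0,0,0,0],[0,0,0,0,0,0]]' 66 && python3 -m jog '[[0,0,-5,0,0,0],[0,0,-10,0,0,0],[-2,-2,-14,0,0,0],[-6,-6,-15,0,0,0],[-6,-6,-15,0,0,0],[-6,-6,-15,0,0,0]]'
python3 - <<'E'
from chk import *
c=snap('wrist','w9.png')
for n,v in (('a',-1),('c',1)):
    print(n,'end-',[edge(c,(-.08,q*v),'x',.084) for q in(.055,.062,.07)],'outer',[edge(c,(q,.08*v),'y',.084) for q in(-.06,-.03,0)],'inner',[edge(c,(q,.044*v),'y',.084) for q in(-.06,-.03,0)])
print('b outer',[edge(c,(-.08,q),'x',.06) for q in(-.03,0,.03)])
t=snap('top','top9.png')
for n,v in (('a',-1),('c',1)): print('top',n,[edge(t,(-.08,.062*v),'x',.084),edge(t,(.08,.062*v),'x',.084),edge(t,(0,.08*v),'y',.084)])
cv2.imwrite('pics/fin.png',np.hstack([cv2.resize(t['img'][130:260,80:410],None,fx=1.2,fy=1.2),cv2.resize(c['img'],(400,300))[:156]]))
cv2.imwrite('pics/fin.png',np.vstack([cv2.resize(t['img'][130:260,80:410],(660,260),interpolation=cv2.INTER_CUBIC),cv2.resize(c['img'][:300],(660,330))]))
E
```

```text
time_s: 24.4
ee_pos: [0.5643, 0.1893, 0.2616]
eef_rot: [3.142, 0.0, 2.962]
force: [0.3, -0.3, -1.3]
grip_width: 0.0357
grip_force: 30.0
time_s: 24.8
ee_pos: [0.5643, 0.1893, 0.2616]
eef_rot: [3.142, 0.0, 2.962]
force: [0.0, 0.8, 0.4]
grip_width: 0.0615
grip_force: 0.0
time_s: 25.4
ee_pos: [0.613, 0.1184, 0.4113]
eef_rot: [-3.142, -0.0, 2.96]
force: [0.3, 0.4, -0.9]
grip_width: 0.0619
grip_force: 0.0
a end- [(-0.08, 50), (-0.08, 41), (-0.08, 38)] outer [(-0.0795, 51), (-0.0795, 35), (-0.0795, 26)] inner [(-0.044, 65), (-0.0445, 72), (-0.0445, 88)]
c end- [(-0.0785, 67), (-0.0785, 67), (-0.0785, 76)] outer [(0.0795, 88), (0.0795, 54), (0.0795, 70)] inner [(0.0445, 39), (0.0385, 53), (0.038, 54)]
b outer [(-0.079, 43), (-0.079, 69), (-0.079, 74)]
top a [(-0.0795, 0), (0.079, 22), (-0.09, 18)]
top c [(-0.074, 0), (0.0695, 20), (0.0885, 1)]
```

View pics/fin.png

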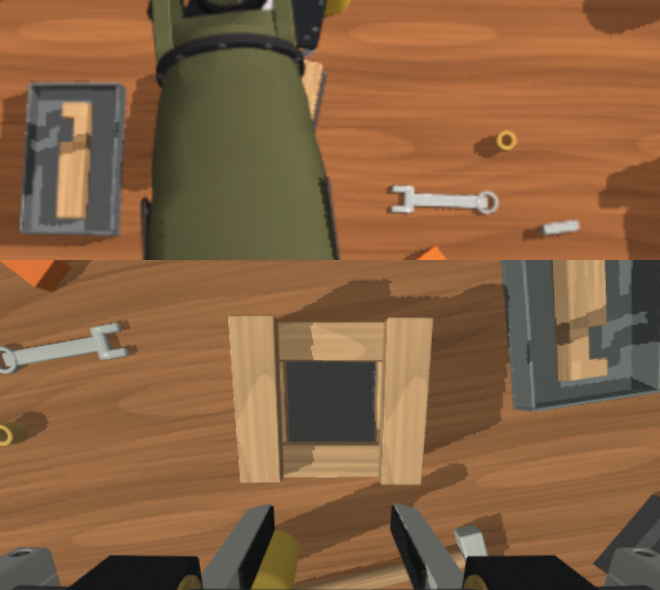

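The tower is square and flush to about 1.5 mm, measured on the wrist image. The reject lies flat in the bin, and the key bar, bush and wrench are where they were. Handing in.

```bash
python3 -c "
from station import ctrl
print(ctrl.hand_in())"
```

```text
the job is handed in; nothing more can be done
None
```

I finished the crib and handed it in at about 25 s of the 72 s limit: the three sound slats are on the tower, flush to about 1.5 mm in the last wrist picture, the notched slat lies flat in the bin, and I saw no sign that the key bar, bush, wrench or bottle had moved; no verdict came back.

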